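Load and lock the topping-box rail

TASK

Load the steel slide rail for service: slide every topping box in from the rail's open end until the first is against the end stop and each following one is against the one before it, then slide the end gate in behind them until its shoulders meet the fork ears, and push the headed pin through ear, gate and ear until its head seats. The two lids must finally lie fitted on the two boxes nearest the gate; leave the pepper jar where it stands, upright.

Things in the scene. Friction and masses are not known exactly. Their poses are not given: they have to be found in the camera images.
- rail: fixed slide rail of polished, slippery steel, 70 mm wide. Origin: middle of its mouth, on the table top; +x runs into the track, z up. Track floor 4 mm above the table, 61 mm between side walls; from x = 0 two lips (14 to 17.5 mm above the table) leave a slot 49 mm wide, so a foot enters only at the mouth. An open apron with flared guides (14 mm high) lies before the mouth, to x = -60 mm.
- stop (a point): middle of the end stop's face at the track's far end: rail x = 230 mm, 17 mm above the table (stop 34 mm high); axes as the rail's. Closed up, the boxes' middles come to rail x = 199, 137 and 75 mm, 39 mm above the table
- fork (a point): point midway between the holes of the two fork ears: rail x = 20 mm, 30 mm above the table; axes as the rail's, hole axis along y. The ears stand on the side walls at rail x = 5 to 35 mm, 27 to 36 mm either side of the centre line, 17 to 43 mm above the table; holes 15.5 mm
- box_a_mid (a point): steel topping box, open on top, 70 mm high: body 62 (x) x 44 (y) mm, walls 3 mm, on a foot 62 x 57 x 7 mm that juts 6.5 mm out under both long sides. Same either way round. Point: its middle, 35 mm above its underside; z up. Absent in some starts (None)
- box_b_mid (a point): steel topping box, open on top, 70 mm high: body 62 (x) x 44 (y) mm, walls 3 mm, on a foot 62 x 57 x 7 mm that juts 6.5 mm out under both long sides. Same either way round. Point: its middle, 35 mm above its underside; z up. Absent in some starts (None)
- box_c_mid (a point): steel topping box, open on top, 70 mm high: body 62 (x) x 44 (y) mm, walls 3 mm, on a foot 62 x 57 x 7 mm that juts 6.5 mm out under both long sides. Same either way round. Point: its middle, 35 mm above its underside; z up. Absent in some starts (None)
- gate_mid (a point): end gate, 70 mm high: foot 36 (x) x 57 x 7 mm, lug block 36 x 44 mm to 39 mm up, 17.5 mm cross hole (along y) 26 mm up, rear shoulder plate 70 mm wide at x = -20.5 to -15 mm, 16 to 40 mm up, black grip block 26 (x) x 30 (y) mm on top. Point: its middle, 35 mm up; +x must lead into the rail. Home: rail x = 20 mm, shoulder plate on the ears' ends, holes in line
- pin_head (a point): headed pin lying on the table: black square head 46 (x) x 30 x 30 mm; a round shank 12 mm across juts 80 mm from its +x face, last 11 mm tapered; may lie on any side of the head. Point: middle of the head, on the axis (15 mm above the table when lying); +x points to the tip. May go in from either side of the rail
- pin_seat (a point): point on the pin's axis at the head's +x face, 23 mm from the head's middle; when seated it meets an ear's outer face, 36 mm from the rail's centre line
- lid_a_mid (a point): one of two like steel lids, 36 mm high: plug 52 (x) x 32 x 8 mm below (2 mm play along x, 3 mm along y in a mouth), plate 58 x 48 x 4 mm, black bar grip 40 (x) x 12 (y) mm from 12 to 36 mm up. Point: its middle, 18 mm above the plug's underside; z up. Fitted on a box in the rail it is 84 mm above the table
- lid_b_mid (a point): one of two like steel lids, 36 mm high: plug 52 (x) x 32 x 8 mm below (2 mm play along x, 3 mm along y in a mouth), plate 58 x 48 x 4 mm, black bar grip 40 (x) x 12 (y) mm from 12 to 36 mm up. Point: its middle, 18 mm above the plug's underside; z up. Fitted on a box in the rail it is 84 mm above the table
- pepper_jar: bystander: pepper jar 47 mm across, 98 mm high; origin at its underside, z up
Mind the look-alikes: they are no part of the job. Leave any red look-alike of the part that bears gate_mid alone. Leave any green look-alike of the part that bears box_a_mid alone.

How it is judged:
By the outcome, as a careful person would: the job done as asked, in the order asked, and still so for the second after the job is handed in, with the robot touching nothing.
Of box_a, box_b, box_c only 2 to 3 are there at a start; the rules pass over those that are not, and their reading is None.
At some moment in a run one of box_a, box_b, box_c, pin, lid_a, lid_b may be knocked a few centimetres aside while the robot is not near it.
Once in a run the grip may slacken for a moment while it holds something.
It also fails if it takes over 200 s, if anything falls off the work surface, if the arm or the gripper's body presses on something with over 40 N, if the wrist force passes 120 N, or if a joint passes its speed limit or range.

ROBOT

A 7-joint arm with a two-finger parallel gripper is mounted at the origin on the work surface; the furniture and walls round the work are solid. World frame = base frame: x ahead of the robot, y to its left, z up, the work surface at z = 0. Lengths are in mm, angles in rad, forces in N, time in s.
With the tool pointing down it reaches from about 400 to 875 mm from the base axis. Payload 19.3 kg.
Tool frame: the origin (TCP) lies midway between the tips of the shut fingers; the grasp point (between the pads) lies 19 mm behind it; z points along the fingers, y is the line along which they close (so a half turn about z gives the same grasp; the last joint's range is limited). The gripper opens to 85 mm and grips with 20 to 120 N. Pads are 22 mm wide; open, the fingers measure 114 mm over their backs; the gripper's body (76 mm by 85 mm) begins 54 mm behind the grasp point. The pads swing forward as they close: fully open they stand 13 mm farther back than shut.
Start: joints at [1.175, 0.521, -0.036, 1.599, 0.021, 1.021, -0.113], TCP at [200.013, -592.122, 201.391] pointing down, gripper open.
Joint ranges: [-2.91, 2.91], [-0.3, 2.13], [-1.5, 1.42], [0.17, 2.43], [-1.26, 4.41], [0.16, 1.93], [-2.52, 2.52]. Speed limits (rad/s): [1.89, 1.89, 2.39, 2.39, 3.01, 3.01, 3.01].

INTERFACE

Orientations are given as a unit quaternion [x, y, z, w].
In Python, from plant import move_to, move_straight, move_j, grip, dwell, ik, get_obs, grab_frame, camera_info, Unreachable, sign_off gives the robot as it stands. The module is installed in compiled form; this text tells all that it offers. Calls block until the motion is done:
- move_to(position, orientation): joint-space move of the TCP to a pose.
- move_straight(position, rate=150, ori=None, force_limit=None): straight line of the TCP; ori=None keeps the orientation; rate is the mean speed in mm/s. With force_limit (N) it stops when the force on the tool has changed by that much, and returns True; else False.
- move_j(angles): joint-space move.
- grip(opening, effort=None): finger opening in mm; effort is the grip in N (None keeps the last); returns when the fingers have stopped.
- dwell(seconds).
- ik(position, orientation): joint angles nearest the present ones, or None.
- get_obs(): the state.
- grab_frame(name): name is "scene" or "top"; returns the picture (400x640x3 uint8, blue, green, red); there is no depth.
- camera_info(name): a dict with "mtx" (3x3 intrinsics, pixels), "dist_coeffs" ([k1, k2, p1, p2, k3] as OpenCV has them; the pictures are not rectified), "T" (4x4, takes a point from camera to world coordinates). Camera axes: x right, y up, looking along -z (the intrinsics and any distortion apply to the point x, -y, -z); pixel columns grow to the right and rows downward; lengths in mm; the calibration is good to about 2 mm. A picture is of the moment at which its call begins. camera_info takes no time and is no camera call.
A pose or a line that the arm cannot do raises Unreachable and nothing moves.
- sign_off(): hands the job in; it is judged then, once.
The state is a dict: "clock": time; "joint_positions": joint angles; "joint_vel": joint speeds; "joint_efforts": joint torques, N m; "position": TCP position; "tool_rot": TCP orientation; "wrist_force": force on the tool from outside, world axes, zero at the start; "torque": the same for the moment, N m; "grip_width": finger opening in mm; "gripper_force": force on a finger pad.
Only numpy, scipy, OpenCV 4.12 (cv2) and the standard library are available. Lean on these libraries where they do the work, as an engineer would, in place of code of your own. Each camera call takes 0.05 s, during which the arm holds its last target. There are 200 camera calls.

## Working session

There is one attempt and no reset: what is moved stays moved. The work goes in short steps, each a Python script; the robot and the scene stay as the last script left them, time stands still between calls to the robot, and variables do not carry over. Pictures are saved under pics/ and viewed, at most 14 in all, crops included, and the job is handed in when it is done.

```bash
mkdir -p pics; python3 - <<'E'
from plant import *
import cv2,numpy as np
for n in("scene","top"):
    im=grab_frame(n); cv2.imwrite(f"pics/{n}0.png",im)
    im2=cv2.resize(im,(800,500),interpolation=cv2.INTER_CUBIC); cv2.imwrite(f"pics/{n}0b.png",im2)
    c=camera_info(n); print(n,np.round(c["mtx"],1).tolist(),c["dist_coeffs"],np.round(c["T"],3).tolist())
o=get_obs(); print(o)
E
```

```text
scene [[419.3, 0.0, 321.3], [0.0, 419.3, 206.9], [0.0, 0.0, 1.0]] [-0.04060544  0.          0.          0.          0.        ] [[-0.875, 0.231, -0.425, -73.109], [-0.484, -0.405, 0.775, 1039.468], [0.007, 0.884, 0.467, 536.533], [0.0, 0.0, 0.0, 1.0]]
top [[384.8, 0.0, 322.2], [0.0, 384.8, 201.8], [0.0, 0.0, 1.0]] [-0.01994646  0.          0.          0.          0.        ] [[-0.016, 0.994, -0.104, 267.273], [-1.0, -0.017, -0.011, 208.309], [-0.012, 0.104, 0.995, 1121.657], [0.0, 0.0, 0.0, 1.0]]
{'clock': 0.1, 'joint_positions': array([ 1.17480853,  0.52195869, -0.03631036,  1.59989646,  0.02121384,
        1.02109995, -0.11281822]), 'joint_vel': array([ 0.00143947, -0.00300011,  0.00126632, -0.00127494,  0.00014496,
        0.00111613, -0.00164267]), 'joint_efforts': array([ 5.01928924e-03, -9.28504157e+01,  1.98483892e+00, -3.70541418e+01,
        1.81556196e-02,  5.24312272e-03, -3.97283998e-05]), 'position': array([ 199.89205668, -591.85236357,  200.90035604]), 'tool_rot': array([ 9.86765042e-01,  1.62155829e-01, -1.21844040e-04, -4.73159905e-04]), 'wrist_force': array([-1.15425526, -0.99691327, -0.75697918]), 'torque': array([ 0.00466364, -0.0364572 ,  0.04189343]), 'gripper_force': 0.0, 'grip_width': 85.12605177861312}
```

View pics/top0b.png

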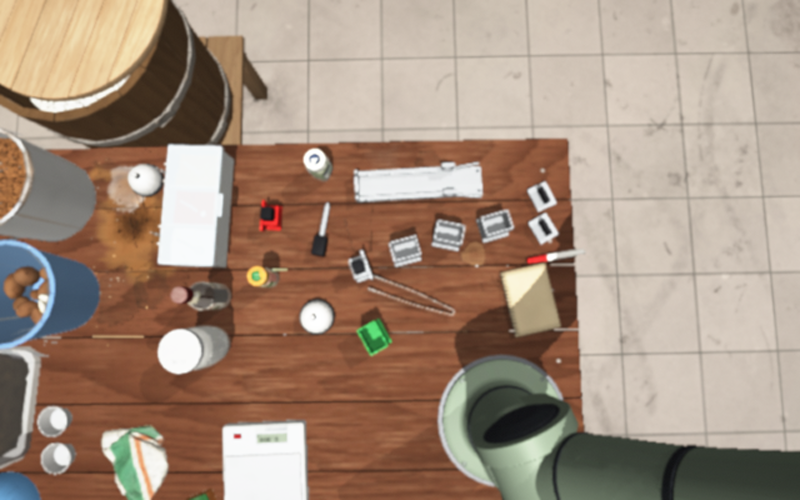

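View pics/scene0b.png

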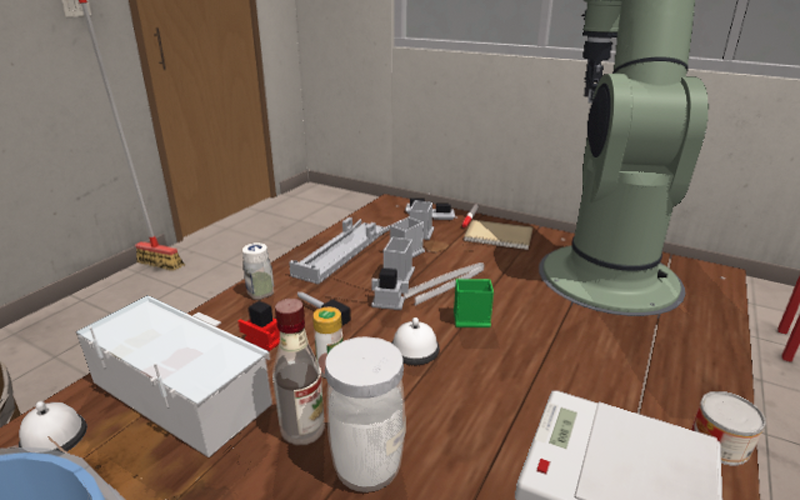

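Top view: rail (418,182) with mouth at right, three boxes (405,250), (448,233), (495,224), lids at right, the gate (360,265), and the pin (322,230) with tip up. Next I'll view enlarged crops.

```bash
python3 - <<'E'
import cv2
im=cv2.imread("pics/top0.png")
cv2.imwrite("pics/c1.png",cv2.resize(im[120:235,240:400],(800,575),interpolation=cv2.INTER_CUBIC))
cv2.imwrite("pics/c2.png",cv2.resize(im[120:235,310:470],(800,575),interpolation=cv2.INTER_CUBIC))
E
```

```text
(no output)
```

View pics/c1.png

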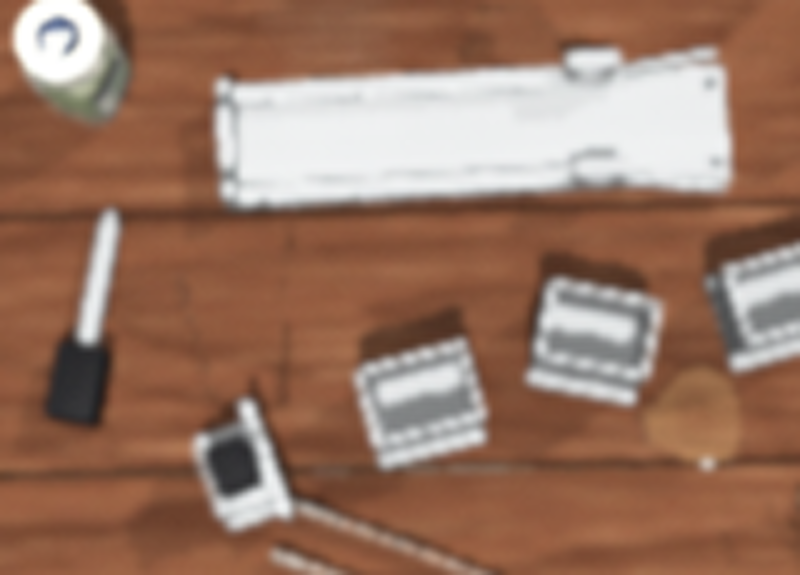

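View pics/c2.png

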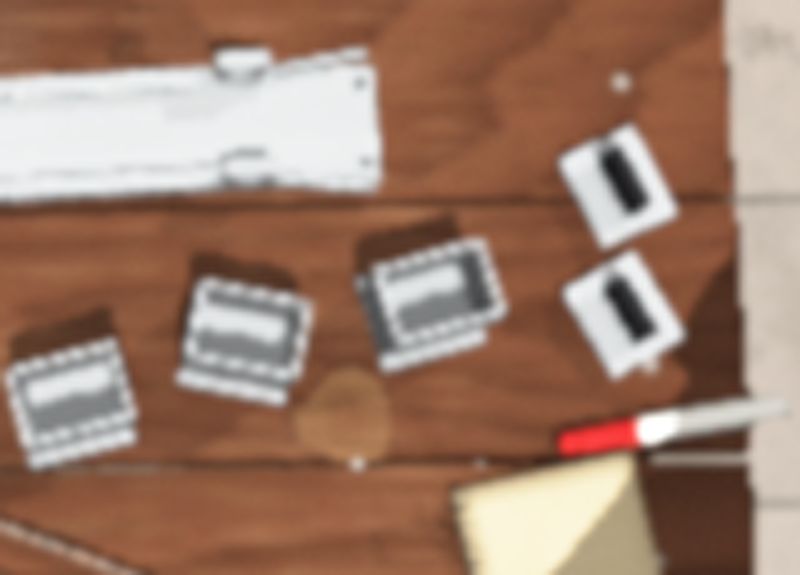

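```bash
cat > vis.py <<'E'
import cv2,numpy as np
from scipy.optimize import minimize
from plant import camera_info
class Cam:
    def __init__(s,n):
        c=camera_info(n); s.K=np.array(c["mtx"]);s.d=np.array(c["dist_coeffs"]);T=np.array(c["T"]);F=np.diag([1,-1,-1.])
        s.R=F@T[:3,:3].T; s.t=-s.R@T[:3,3]; s.c=T[:3,3]
    def proj(s,P):
        return cv2.projectPoints(np.float64(P).reshape(-1,1,3),cv2.Rodrigues(s.R)[0],s.t,s.K,s.d)[0][:,0]
    def back(s,uv,z):
        p=cv2.undistortPoints(np.float64(uv).reshape(-1,1,2),s.K,s.d)[:,0]
        r=np.c_[p,np.ones(len(p))]@s.R
        return s.c+r*((z-s.c[2])/r[:,2])[:,None]
def bx(x0,x1,y0,y1,z0,z1): return np.array([[x,y,z] for x in(x0,x1) for y in(y0,y1) for z in(z0,z1)],float)
BOX=[bx(-31,31,-28.5,28.5,0,7),bx(-31,31,-22,22,0,70)]
GATE=[bx(-18,18,-28.5,28.5,0,7),bx(-18,18,-22,22,0,39),bx(-20.5,-15,-35,35,16,40),bx(-13,13,-15,15,39,70)]
PIN=[bx(-23,23,-15,15,-15,15),np.r_[bx(23,92,-6,6,-4,4),bx(92,103,-3,3,-3,3)]]
LID=[bx(-26,26,-16,16,0,8),bx(-29,29,-24,24,8,12),bx(-20,20,-6,6,12,36)]
def RAIL(L,w):
    return [bx(0,L,-35,35,0,17.5),np.r_[bx(-60,-59,-w,w,0,14),bx(-1,0,-35,35,0,14)],bx(5,35,27,36,17,43),bx(5,35,-36,-27,17,43),bx(230,L,-35,35,0,34)]
# z of model origin: table for box, gate, lid; axis for pin
S=6
def render(cam,M,x,y,yaw,z,roi,tilt=None):
    u0,v0,u1,v1=roi; im=np.zeros(((v1-v0)*S,(u1-u0)*S),np.uint8)
    c,s=np.cos(yaw),np.sin(yaw);R=np.array([[c,-s,0],[s,c,0],[0,0,1]])
    for P in M:
        q=(cam.proj(P@R.T+[x,y,z])+.5-[u0,v0])*S-.5
        cv2.fillConvexPoly(im,cv2.convexHull(np.round(q*16).astype(np.int32)),255,shift=4,lineType=cv2.LINE_AA)
    return cv2.resize(im,(u1-u0,v1-v0),interpolation=cv2.INTER_AREA)/255.
def steel(im):
    # soft "not wood" mask: wood has R-B large relative to R
    f=im.astype(float); r=(f[...,2]-f[...,0])/np.maximum(f.max(2),25)
    return np.clip((0.5-r)/0.3,0,1)
def fit(cam,im,M,g,z,pad=8,extra=()):
    k=steel(im); mk=(lambda p:M(*p[3:])) if callable(M) else (lambda p:M)
    g=np.r_[g,extra].astype(float)
    pts=np.vstack(mk(g)); c,s=np.cos(g[2]),np.sin(g[2]); R=np.array([[c,-s,0],[s,c,0],[0,0,1]])
    q=cam.proj(pts@R.T+[g[0],g[1],z]); lo=np.floor(q.min(0)-pad).astype(int); hi=np.ceil(q.max(0)+pad).astype(int)
    lo=np.maximum(lo,0);hi=np.minimum(hi,[640,400])
    roi=(*lo,*hi); t=k[lo[1]:hi[1],lo[0]:hi[0]]
    sc=np.r_[1,1,.03,np.ones(len(extra))]
    f=lambda v:np.abs(render(cam,mk(g+v*sc),*(g+v*sc)[:3],z,roi)-t).sum()
    n=len(g); best=None;v=np.zeros(n)
    for st in(6,2,1):
        r=minimize(f,v,method="Nelder-Mead",options=dict(initial_simplex=np.vstack([v]+[v+st*e for e in np.eye(n)]),maxiter=250,xatol=.05,fatol=.02)); v=r.x
    p=g+v*sc; return p,r.fun,roi
E
cat > m1.py <<'E'
from vis import *
import json
im=cv2.imread("pics/top0.png"); C=Cam("top"); d=np.deg2rad
def px(u,v,o): return [(u+.5)/5-.5+o,(v+.5)/5-.5+120]
G={"box1":(BOX,px(420,390,240),70,105,0),"box2":(BOX,px(603,328,240),70,80,0),"box3":(BOX,px(430,285,310),70,108,0),
"gate":(GATE,px(234,463,240),70,111,0),"pin":(PIN,px(78,380,240),30,-11,15),"lid1":(LID,px(625,178,310),36,30,0),"lid2":(LID,px(628,310,310),36,31,0),
"rail":(RAIL,px(640,130,240),0,92,0)}
out={};big=cv2.resize(im[120:250,230:470],None,fx=10/3,fy=10/3,interpolation=cv2.INTER_CUBIC)
for n,(M,uv,zt,a,z) in G.items():
    w=C.back([uv],zt)[0]; p,f,roi=fit(C,im,M,(w[0],w[1],d(a)),z,extra=(240,40) if n=="rail" else ())
    print(n,np.round(w[:2]),np.round(p[:2],1),round(np.degrees(p[2]),1),np.round(p[3:],1),round(f,1)); out[n]=p.tolist()
    c,s=np.cos(p[2]),np.sin(p[2]);R=np.array([[c,-s,0],[s,c,0],[0,0,1]])
    for P in (M(*p[3:]) if callable(M) else M):
        q=(C.proj(P@R.T+[p[0],p[1],z])+.5-[230,120])*10/3-.5
        cv2.polylines(big,[cv2.convexHull(np.round(q*16).astype(np.int32))],True,(255,0,255),1,cv2.LINE_AA,4)
cv2.imwrite("pics/fit1.png",big); json.dump(out,open("est.json","w"))
E
python3 m1.py
```

```text
box1 [389. 215.] [388.  215.4] 101.8 [] 117.7
box2 [421. 114.] [420.6 116.3] 82.0 [] 87.9
box3 [444.  15.] [441.1   9.4] 102.1 [] 133.5
gate [350. 318.] [350. 321.] 105.5 [] 138.9
pin [402. 411.] [404.3 412.8] -10.6 [] 76.4
lid1 [ 509. -105.] [ 509.8 -108. ] 20.7 [] 178.0
lid2 [ 433. -103.] [ 434.8 -107.1] 27.6 [] 235.0
rail [550.  82.] [551.7  91. ] 92.2 [241.2  46.1] 182.3
```

View pics/fit1.png

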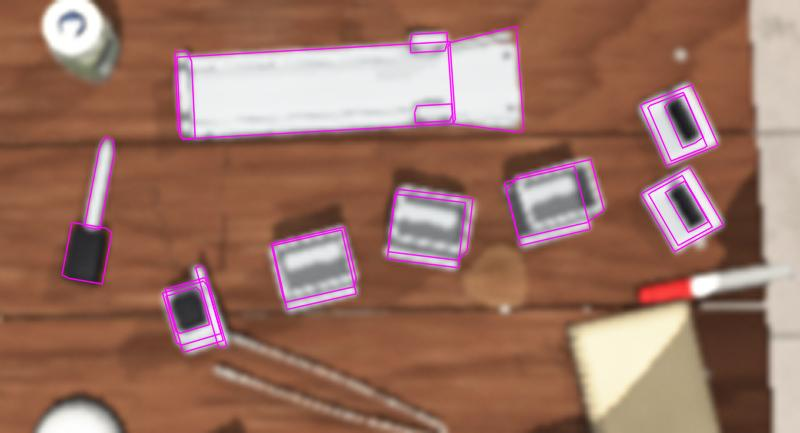

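The overlay fits well on box1, box2 and the pin. It is off on box3, the lids and the gate, so I need to check the mask.

```bash
python3 - <<'E'
import cv2,numpy as np
im=cv2.imread("pics/top0.png").astype(float)
for n,(u,v) in dict(wood=(360,166),wood2=(300,165),woodshadow=(323,185),shadow3=(392,168),lid=(427,160),bar=(434,155),boxin=(395,178),boxin_bright=(395,175),left3=(384,183),pinhead=(255,196),floor=(465,150),woodR=(450,150),gateblk=(286,213),shank=(259,178),railmid=(330,147)).items():
    p=im[v,u];print(n,p,round((p[2]-p[0])/max(p.max(),25),2))
E
```

```text
wood [ 65.  93. 145.] 0.55
wood2 [ 62.  89. 142.] 0.56
woodshadow [40. 56. 87.] 0.54
shadow3 [41. 57. 90.] 0.54
lid [211. 210. 208.] -0.01
bar [38. 35. 36.] -0.05
boxin [203. 201. 199.] -0.02
boxin_bright [217. 216. 213.] -0.02
left3 [81. 82. 86.] 0.06
pinhead [48. 47. 47.] -0.02
floor [189. 201. 214.] 0.12
woodR [ 58.  83. 137.] 0.58
gateblk [54. 52. 52.] -0.04
shank [233. 232. 231.] -0.01
railmid [239. 238. 237.] -0.01
```

```bash
python3 - <<'E'
s=open("vis.py").read()
s=s.replace("np.clip((0.5-r)/0.3,0,1)","np.clip((0.45-r)/0.26,0,1)")
a=s.index("    sc=np.r_"); 
s=s[:a]+'''    n,lab=cv2.connectedComponents((t>.5).astype(np.uint8))
    r0=render(cam,mk(g),*g[:3],z,roi); L=1+np.argmax([r0[lab==i].sum() for i in range(1,n)])
    t=t*cv2.dilate((lab==L).astype(np.uint8),np.ones((3,3),np.uint8))
    sc=np.r_[1,1,.03,np.ones(len(extra))]
    f=lambda v:np.abs(render(cam,mk(g+v*sc),*(g+v*sc)[:3],z,roi)-t).sum()
    n=len(g); best=None
    for dy in (0,-5,5):
        v=np.zeros(n); v[2]=dy
        for st in(6,-4,2):
            r=minimize(f,v,method="Nelder-Mead",options=dict(initial_simplex=np.vstack([v]+[v+st*e for e in np.eye(n)]),maxiter=200,xatol=.05,fatol=.02)); v=r.x
        if best is None or r.fun<best.fun: best=r
    return g+best.x*sc,best.fun,roi
'''
open("vis.py","w").write(s)
E
time python3 m1.py
```

```text
box1 [389. 215.] [387.7 215.2] 102.3 [] 90.8
box2 [421. 114.] [420.8 116.9] 81.2 [] 77.1
box3 [444.  15.] [441.2   9.3] 103.0 [] 60.2
gate [350. 318.] [350.3 320.5] 105.9 [] 96.0
pin [402. 411.] [404.8 414. ] -11.1 [] 75.8
lid1 [ 509. -105.] [ 509.6 -107.8] 21.5 [] 59.9
lid2 [ 433. -103.] [ 433.9 -107.7] 29.3 [] 73.0
rail [550.  82.] [551.9  91.3] 92.2 [240.8  45.3] 155.6
real	0m1.871s
user	0m2.384s
sys	0m0.084s
```

View pics/fit1.png

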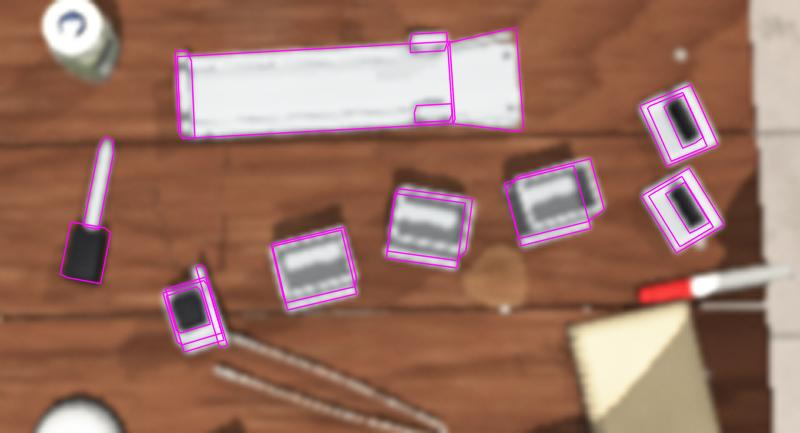

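```bash
python3 - <<'E'
from vis import *
import json
im=cv2.imread("pics/top0.png");C=Cam("top");e=json.load(open("est.json"));k=steel(im)
for n,M in(("box1",BOX),("gate",GATE)):
    p=e[n];u=C.proj([[p[0],p[1],30]])[0].astype(int);roi=(u[0]-20,u[1]-18,u[0]+20,u[1]+18)
    r=render(C,M,*p,0,roi);t=k[roi[1]:roi[3],roi[0]:roi[2]]
    for a,b in zip(r[::2],t[::2]): print("".join("%d"%min(9,x*9.9) for x in a)," ","".join("%d"%min(9,x*9.9) for x in b))
E
```

```text
0000000000000000000000000000000000000000   0000000000000000000000000000000000000000
0000000000000000000000000000000000000000   0000000000000000000000000000000000000000
0000000000000000000000000000000000000000   0000000000000000000000000000000000000000
0000000000000000000000000000000000000000   0000000000000000000000000026992000000000
0000000000000000000000136899996000000000   0000000000000000001479999999999000000000
0000000000000024799999999999999100000000   0000000000025999999999999999999900000000
0000000069999999999999999999999600000000   0000000059999999999999999999999920000000
0000000029999999999999999999999910000000   0000000599999999999999999999999990000000
0000000007999999999999999999999960000000   0000000299999999999999999999999994000000
0000000003999999999999999999999991000000   0000000069999999999999999999999999000000
0000000000899999999999999999999995000000   0000000039999999999999999999999999500000
0000000000399999999999999999999999000000   0000000006999999999999999999999999700000
0000000000089999999999999999999996000000   0000000001999999999999999999999999200000
00000000
[... 1223 characters left out ...]
8999999999999999960000000000
0000000000000099999999999999900000000000   0000000000002999999999999999994000000000
0000000000000049999999999999950000000000   0000000000000199999999999999999000000000
0000000000000008999999999999991000000000   0000000000000049999999999999999962000000
0000000000000002999999999999997000000000   0000000000000009999999999999999999999840
0000000000000000069999998520499200000000   0000000000000001999999999999999921468899
0000000000000000006300000000000000000000   0000000000000000029999963000000000000002
0000000000000000000000000000000000000000   0000000000000000000000000000000000000000
0000000000000000000000000000000000000000   0000000000000000000000000000320000000000
```

```bash
python3 - <<'E'
s=open("vis.py").read()
s=s.replace("    return cv2.resize(im,","    im=cv2.dilate(im,EL)\n    return cv2.resize(im,").replace("S=6\n","S=6\nEL=cv2.getStructuringElement(cv2.MORPH_ELLIPSE,(11,11))\n")
open("vis.py","w").write(s)
E
python3 m1.py
python3 - <<'E'
from plant import *
import numpy as np
from scipy.spatial.transform import Rotation as R
import json
e=json.load(open("est.json"))
# tool down with yaw of closing axis (tool y)
def q(cl): 
    y=np.array([np.cos(cl),np.sin(cl),0]);z=np.array([0,0,-1.]);return R.from_matrix(np.c_[np.cross(y,z),y,z]).as_quat()
r=e["rail"];a=r[2]
def RW(x,y,z): return [r[0]+x*np.cos(a)-y*np.sin(a),r[1]+x*np.sin(a)+y*np.cos(a),z]
for x in(-110,-35,20,200):
  for z in(30,130):
    for h in(np.pi/2,-np.pi/2,0,np.pi):
      j=ik(RW(x,0,z),q(a+h)); print(x,z,round(h,1),np.round(RW(x,0,z)[:2]),None if j is None else np.round(j,2))
print("pin",[None if (j:=ik(RW(20,59,z),q(a+h))) is None else np.round(j,2) for z in(20,120) for h in(0,np.pi)])
E
```

```text
box1 [389. 215.] [387.4 216. ] 104.2 [] 24.1
box2 [421. 114.] [421.4 116.3] 77.6 [] 18.6
box3 [444.  15.] [441.   10.3] 104.8 [] 34.3
gate [350. 318.] [349.  319.8] 110.5 [] 39.4
pin [402. 411.] [406.5 410.8] -8.3 [] 122.1
lid1 [ 509. -105.] [ 510.5 -107.4] 25.1 [] 12.8
lid2 [ 433. -103.] [ 434.9 -107.3] 29.4 [] 21.0
rail [550.  82.] [551.8  93.8] 92.4 [235.8  41.2] 48.8
-110 30 1.6 [556. -16.] [-0.52  0.78  0.65  1.93 -0.73  0.68 -2.52]
-110 30 -1.6 [556. -16.] [ 0.28  0.7  -0.5   1.89  0.51  0.68 -0.48]
-110 30 0 [556. -16.] [ 0.46  0.78 -0.77  1.88  0.75  0.8   0.89]
-110 30 3.1 [556. -16.] [ 0.    0.66 -0.11  1.9   0.12  0.59 -1.72]
-110 130 1.6 [556. -16.] [-0.68  0.7   0.92  1.88 -0.7   0.92 -2.52]
-110 130 -1.6 [556. -16.] [ 0.35  0.56 -0.6   1.83  0.4   0.88 -0.4 ]
-110 130 0 [556. -16.] [ 0.49  0.62 -0.81  1.82  0.54  0.94  1.05]
-110 130 3.1 [556. -16.] [ 0.1   0.51 -0.24  1.84  0.16  0.81 -1.75]
-35 30 1.6 [553.  59.] [-0.74  0.84  0.79  1.93 -0.88  0.76 -2.52]
-35 30 -1.6 [553.  59.] [ 0.14  0.7  -0.49  1.89  0.5   0.68 -0.61]
-35 30 0 [553.  59.] [ 0.36  0.8  -0.82  1.88
[... 962 characters left out ...]
-1.6 [543. 294.] [-0.12  0.83 -0.73  1.71  0.7   0.87 -1.11]
200 30 0 [543. 294.] [-0.09  0.85 -0.78  1.71  0.74  0.9   0.43]
200 30 3.1 [543. 294.] [-0.34  0.75 -0.38  1.73  0.39  0.74 -2.44]
200 130 1.6 [543. 294.] [ 0.15  0.94 -1.28  1.65  0.93  1.29  1.87]
200 130 -1.6 [543. 294.] [ 0.07  0.83 -1.09  1.65  0.79  1.17 -1.18]
200 130 0 [543. 294.] [ 0.13  0.91 -1.23  1.65  0.9   1.26  0.32]
200 130 3.1 [543. 294.] [-0.18  0.66 -0.63  1.66  0.45  0.97 -2.49]
pin [array([ 0.22,  0.74, -0.78,  2.02,  0.8 ,  0.72,  0.55]), array([-0.16,  0.63, -0.24,  2.04,  0.29,  0.51, -2.14]), array([ 0.33,  0.6 , -0.92,  1.96,  0.61,  0.89,  0.71]), array([ 0.02,  0.48, -0.47,  1.97,  0.31,  0.76, -2.16])]
```

```bash
cat > hw.py <<'E'
from plant import *
from vis import *
from scipy.spatial.transform import Rotation as Rt
import json
EST="est.json"
def est(): return json.load(open(EST))
def save(**k):
    e=est();e.update({a:list(map(float,b)) for a,b in k.items()});json.dump(e,open(EST,"w"))
def q(cl):
    cl=(cl+np.pi/2)%np.pi-np.pi/2   # closing axis near world +x: joint 7 in mid range
    y=np.array([np.cos(cl),np.sin(cl),0]);z=np.array([0,0,-1.]);return Rt.from_matrix(np.c_[np.cross(y,z),y,z]).as_quat()
def RW(x,y,z):
    r=est()["rail"];a=r[2];return np.array([r[0]+x*np.cos(a)-y*np.sin(a),r[1]+x*np.sin(a)+y*np.cos(a),z])
def ra(): return est()["rail"][2]
def st(tag=""):
    o=get_obs();print(tag,"t%.1f"%o["clock"],"pos",np.round(o["position"],1),"F",np.round(o["wrist_force"],1),"w%.1f gf%.1f"%(o["grip_width"],o["gripper_force"]));return o
def rel(p):  # world -> rail xy
    r=est()["rail"];a=r[2];d=np.array(p[:2])-r[:2];return np.array([d[0]*np.cos(a)+d[1]*np.sin(a),-d[0]*np.sin(a)+d[1]*np.cos(a)])
def pick(x,y,cl,z,opening=85,effort=60,up=170,width=(0,99),rate=150):
    grip(opening); move_to([x,y,max(z+70,up-40)],q(cl)); move_straight([x,y,z],rate); grip(0,effort)
    o=st("grip"); assert width[0]<o["grip_width"]<width[1]
    move_straight([x,y,up],200); o=get_obs(); assert o["grip_width"]>width[0]
def see(M,name,g,z=0,extra=(),cam="top"):
    im=grab_frame(cam); p,f,_=fit(Cam(cam),im,M,g,z,extra=extra); print(name,np.round(p[:2],1),round(np.degrees(p[2]),1),"res",round(f,1)); return p,f,im
def box_to_apron(p):
    pick(p[0],p[1],p[2]-np.pi/2,30,width=(40,50))
    a=ra(); P=RW(-33,0,170); move_straight(P,200,q(a-np.pi/2)); P[2]=60; move_straight(P,200)
    P[2]=30; h=move_straight(P,40,force_limit=6); st("down %s"%h); grip(75)
    P[2]=130; move_straight(P,200)
E
python3 - <<'E'
from hw import *
p=est()["box3"]; box_to_apron(p); st()
im=grab_frame("top"); cv2.imwrite("pics/t1.png",im)
cv2.imwrite("pics/t1b.png",cv2.resize(im[100:260,220:476],None,fx=3,fy=3,interpolation=cv2.INTER_CUBIC))
E
```

```text
grip t3.9 pos [441.1  10.1  30.6] F [-5.2 -0.8 17.4] w42.0 gf58.4
down True t6.7 pos [553.8  60.8  48.1] F [-0.2  2.7  6. ] w42.0 gf62.0
 t7.7 pos [553.2  60.5 130.3] F [ 0.9 -0.5 -0.3] w75.1 gf0.0
```

View pics/t1b.png

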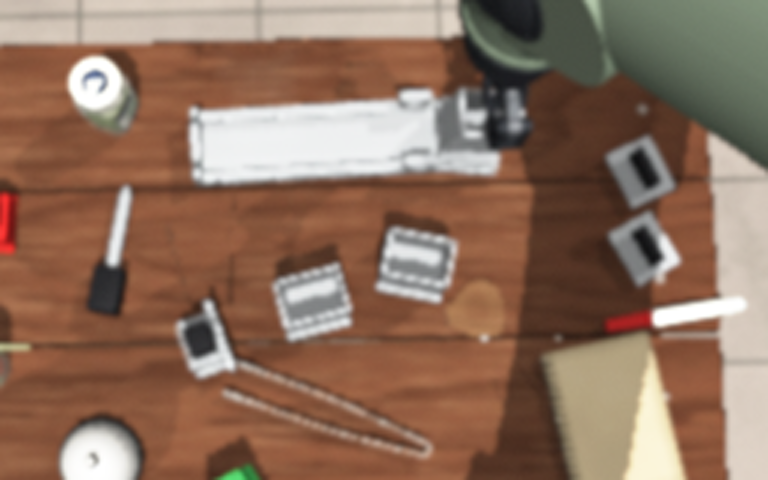

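```bash
python3 - <<'E'
from hw import *
P=RW(-150,0,150); move_straight(P,200)
im=grab_frame("scene"); cv2.imwrite("pics/s1.png",im)
im=im[145:235,215:375]; cv2.imwrite("pics/s1b.png",cv2.resize(im,None,fx=5,fy=5,interpolation=cv2.INTER_CUBIC))
im=grab_frame("top"); cv2.imwrite("pics/t2.png",im)
st()
E
```

```text
t8.6 pos [557.9 -54.3 149.7] F [-0.2  0.3 -1.4] w75.3 gf0.0
```

View pics/s1b.png

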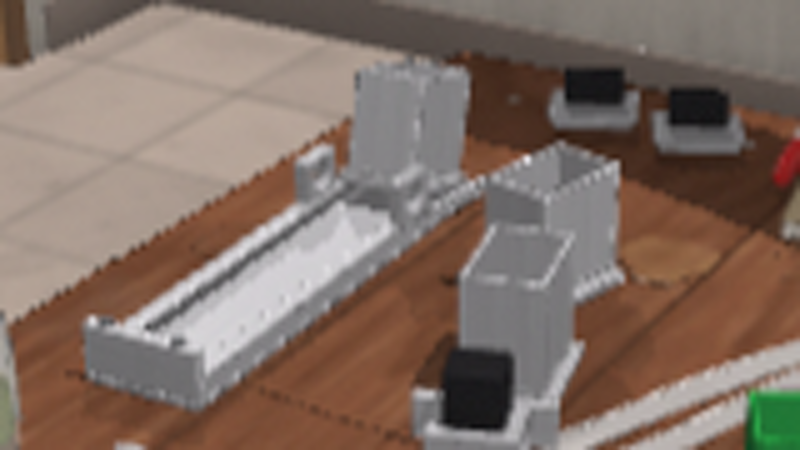

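The scene view shows the box standing at the mouth, maybe perched on the lips or guides. I'll re-grip, back off 8 mm and lower again.

```bash
python3 - <<'E'
from hw import *
P=RW(-33,0,130); move_straight(P,200); P[2]=36; print(move_straight(P,100,force_limit=10)); st("at")
grip(0,60); st("grip"); P[2]=56; move_straight(P,80); dwell(.3); st("lift")
P=RW(-41,0,56); move_straight(P,80); dwell(.3); st("back")
P[2]=30; print(move_straight(P,25,force_limit=8)); st("down")
E
```

```text
False
at t10.4 pos [553.5  60.9  36.6] F [-0.2  0.4  0.7] w75.0 gf0.0
grip t10.8 pos [553.6  60.8  36.6] F [-1.  -0.3  6.2] w42.4 gf59.8
lift t11.5 pos [553.   60.8  55.7] F [ 0.4 -0.2 -2.9] w42.7 gf61.1
back t12.0 pos [553.5  52.9  56. ] F [-0.8 -0.6 -1.6] w42.6 gf61.1
True
down t12.8 pos [553.6  52.5  34.1] F [ 0.4 -3.2  8.3] w42.5 gf62.2
```

```bash
cat >> hw.py <<'E'
def push(target,start=-41,z=25,lim=12):
    """push what stands on the apron (rear face near start-31) until TCP would reach rail x target; returns final"""
    grip(75); P=get_obs()["position"].copy(); P[2]=130; move_straight(P,200)
    move_straight(RW(start-75,0,130),250); grip(0); move_straight(RW(start-75,0,z),200)
    h=move_straight(RW(target-25,0,z),70,force_limit=lim); st("fast %s"%h)
    if not h: dwell(.3); h=move_straight(RW(target+8,0,z),25,force_limit=lim); st("slow %s"%h)
    o=get_obs(); print("rail xy",rel(o["position"])); return h
E
python3 - <<'E'
from hw import *
push(199-31-11)
E
```

```text
fast False t19.4 pos [546.2 225.6  25. ] F [ 0.5 -0.6 -0.2] w-0.1 gf0.3
slow True t20.6 pos [544.9 247.   24.7] F [-0.7 -0.  -0.4] w-0.1 gf0.1
rail xy [153.38373778   0.32567303]
```

```bash
python3 - <<'E'
from hw import *
print(move_straight(RW(170,0,25),15,force_limit=15)); o=st(); print(rel(o["position"])); dwell(.5); o=st();print(rel(o["position"]))
move_straight(RW(100,0,25),200); move_straight(RW(100,0,150),250); move_straight(RW(-150,0,220),300)
cv2.imwrite("pics/t3.png",grab_frame("top")); s=grab_frame("scene"); cv2.imwrite("pics/s3.png",s)
a=cv2.imread("pics/t3.png")[100:240,220:476]; 
cv2.imwrite("pics/v3.png",np.vstack([cv2.resize(a,(768,420)),cv2.resize(s[145:205,215:375],(768,180),interpolation=cv2.INTER_CUBIC)])[:600])
E
```

```text
True
 t21.0 pos [544.7 246.8  24.2] F [ 0.3 -0.2  0.1] w-0.0 gf0.0
[153.18976317   0.61242737]
 t21.5 pos [544.6 246.5  24. ] F [ 0.2 -0.2  0.2] w-0.6 gf0.0
[152.88967868   0.70991139]
```

View pics/v3.png

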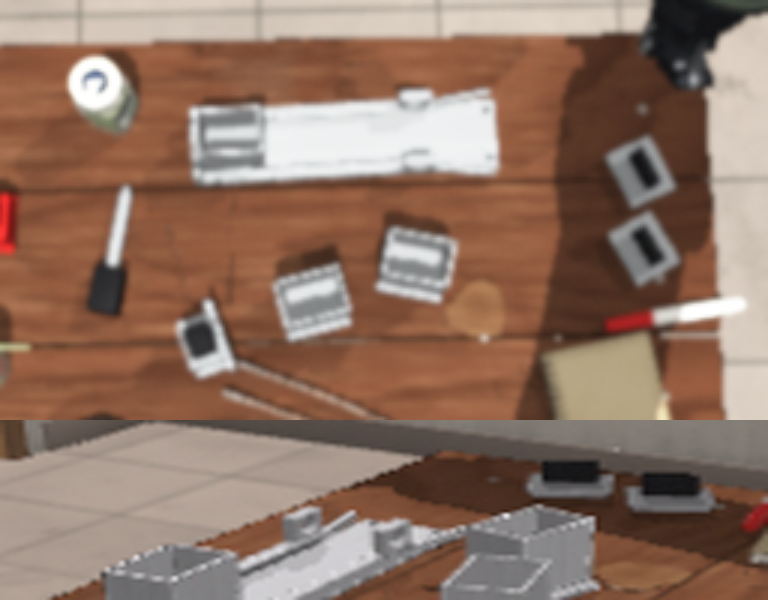

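```bash
python3 - <<'E'
from hw import *
r=est()["rail"]; n=RW(-3.7,0,0); save(rail=[n[0],n[1],*r[2:]])
s=open("hw.py").read().replace("RW(-33,0,170)","RW(-38,0,170)").replace("P[2]=30; h=move_straight(P,40,force_limit=6)","P[2]=30; dwell(.2); h=move_straight(P,40,force_limit=8)")
s=s.replace('''grip(75)
    P[2]=130; move_straight(P,200)
E''','')
open("hw.py","w").write(s)
e=est(); im=cv2.imread("pics/t3.png");C=Cam("top")
for k,M,z in(("box2",BOX,0),("box1",BOX,0),("gate",GATE,0),("pin",PIN,15),("lid1",LID,0),("lid2",LID,0)):
    p,f,_=fit(C,im,M,e[k][:3],z); print(k,np.round(p[:2]-e[k][:2],1),np.degrees(p[2]-e[k][2]).round(1),round(f,1))
E
tail -22 hw.py | head -12
python3 - <<'E'
from hw import *
p=est()["box2"]; box_to_apron(p); push(199-62-31-11,start=-38)
o=get_obs()["position"]; print(rel(o))
E
```

```text
box2 [-0.   0.1] 0.0 16.8
box1 [-0.1 -0. ] -0.0 24.1
gate [-0.   0.2] -0.1 34.6
pin [-0. -0.] 0.0 121.7
lid1 [-0.   0.1] -0.9 14.3
lid2 [-0.1  0.1] -0.1 20.2
def st(tag=""):
    o=get_obs();print(tag,"t%.1f"%o["clock"],"pos",np.round(o["position"],1),"F",np.round(o["wrist_force"],1),"w%.1f gf%.1f"%(o["grip_width"],o["gripper_force"]));return o
def rel(p):  # world -> rail xy
    r=est()["rail"];a=r[2];d=np.array(p[:2])-r[:2];return np.array([d[0]*np.cos(a)+d[1]*np.sin(a),-d[0]*np.sin(a)+d[1]*np.cos(a)])
def pick(x,y,cl,z,opening=85,effort=60,up=170,width=(0,99),rate=150):
    grip(opening); move_to([x,y,max(z+70,up-40)],q(cl)); move_straight([x,y,z],rate); grip(0,effort)
    o=st("grip"); assert width[0]<o["grip_width"]<width[1]
    move_straight([x,y,up],200); o=get_obs(); assert o["grip_width"]>width[0]
def see(M,name,g,z=0,extra=(),cam="top"):
    im=grab_frame(cam); p,f,_=fit(Cam(cam),im,M,g,z,extra=extra); print(name,np.round(p[:2],1),round(np.degrees(p[2]),1),"res",round(f,1)); return p,f,im
def box_to_apron(p):
    pick(p[0],p[1],p[2]-np.pi/2,30,width=(40,50))
grip t26.7 pos [421.8 116.2  30.7] F [-2.6 -1.8 17.8] w42.3 gf58.5
down True t29.9 pos [553.2  52.   34.3] F [ 0.2  1.5 -1.1] w42.2 gf63.7
fast False t36.0 pos [549.  159.9  25. ] F [ 0.6 -0.6 -0.8] w0.3 gf0.1
slow True t37.3 pos [547.5 185.   24.7] F [-0.4 -0.5 -0.4] w0.3 gf0.0
rail xy [95.04912601  0.41777391]
[95.04912601  0.41777391]
```

```bash
cat >> hw.py <<'E'
def clear(name,keys):
    """retreat upward and aside, refit the named things"""
    p=get_obs()["position"].copy(); p[2]=max(p[2],150); move_straight(p,250); move_straight(RW(-150,0,200),300)
    im=grab_frame("top"); cv2.imwrite(f"pics/{name}.png",im); C=Cam("top"); e=est()
    for k in keys:
        M,z={"b":(BOX,0),"g":(GATE,0),"p":(PIN,15),"l":(LID,0)}[k[0]]
        p,f,_=fit(C,im,M,e[k][:3],z,pad=14); d=p[:2]-e[k][:2]; print(k,np.round(d,1),np.degrees(p[2]-e[k][2]).round(1),round(f,1))
        if np.hypot(*d)>3 : print("MOVED",k); 
        save(**{k:p})
    return im
E
python3 - <<'E'
from hw import *
p=get_obs()["position"].copy(); r=rel(p); move_straight(RW(r[0]-20,0,25),200)
clear("t4",["box1","gate","lid1","lid2"])
p=est()["box1"]
assert np.hypot(p[0]-387.4,p[1]-216)<3
box_to_apron(p); push(199-124-31-11,start=-38)
p=get_obs()["position"].copy(); r=rel(p); move_straight(RW(r[0]-20,0,25),200)
im=clear("t5",["gate","lid1","lid2"]); s=grab_frame("scene"); cv2.imwrite("pics/s5.png",s)
cv2.imwrite("pics/v5.png",np.vstack([cv2.resize(im[100:240,220:476],(768,420),interpolation=cv2.INTER_CUBIC),cv2.resize(s[145:205,215:375],(768,180),interpolation=cv2.INTER_CUBIC)]))
E
```

```text
box1 [-0.3 -0. ] 0.2 23.3
gate [-0.   0.2] -0.2 45.8
lid1 [ 0.1 -0.1] -0.8 14.1
lid2 [-0.1  0.1] -0.4 20.0
grip t42.5 pos [387.3 215.9  30.7] F [-3.9 -1.7 17.2] w42.1 gf58.4
down True t46.2 pos [553.   52.   34.5] F [0.4 1.  1.6] w42.0 gf62.5
fast False t51.4 pos [551.6  97.8  25. ] F [ 0.6  0.5 -0.9] w-0.3 gf0.0
slow True t52.7 pos [550.1 123.1  24.7] F [ 0.8 -0.4 -0. ] w0.5 gf0.4
rail xy [33.10528516  0.38333978]
gate [0. 0.] 0.1 45.7
lid1 [0.  0.1] 0.1 14.0
lid2 [0. 0.] 0.0 20.1
```

View pics/v5.png

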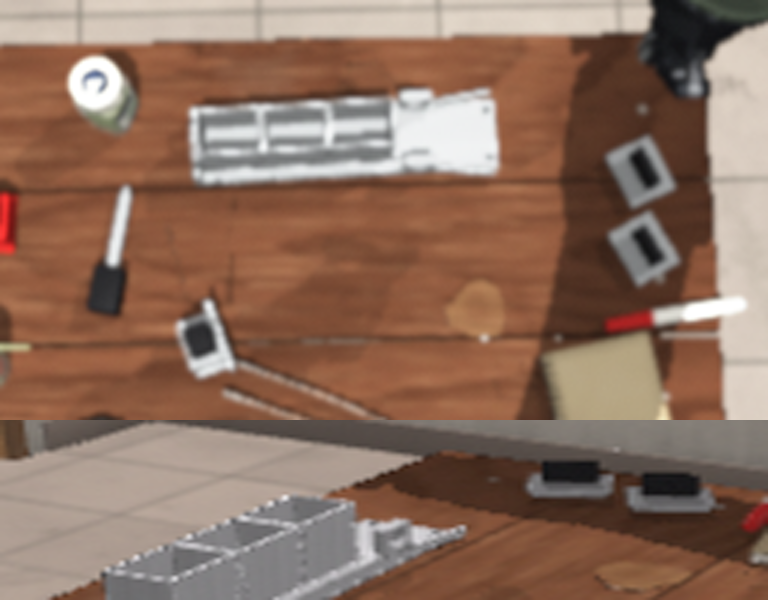

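Three boxes are closed up against the stop. Now the gate.

```bash
python3 - <<'E'
from hw import *
p=est()["gate"]; pick(p[0],p[1],p[2]-np.pi/2,42,opening=70,width=(24,36))
a=ra(); P=RW(-26,0,170); move_straight(P,200,q(a-np.pi/2)); P[2]=70; move_straight(P,200); dwell(.2); st("hold")
P[2]=42; h=move_straight(P,40,force_limit=8); st("down %s"%h)
push(-11.5,start=-26,z=30,lim=14)
E
```

```text
grip t58.1 pos [349. 320.  42.] F [ 0.3 -0.6  0.3] w-0.1 gf0.0Traceback (most recent call last):
  File "<stdin>", line 2, in <module>
  File "hw.py", line 21, in pick
    o=st("grip"); assert width[0]<o["grip_width"]<width[1]
                         ^^^^^^^^^^^^^^^^^^^^^^^^^^^^^^^^^
AssertionError
```

```bash
python3 - <<'E'
from hw import *
s=grab_frame("scene");im=grab_frame("top"); cv2.imwrite("pics/t6.png",im); cv2.imwrite("pics/s6.png",s)
cv2.imwrite("pics/v6.png",np.hstack([cv2.resize(im[150:250,240:340],(400,400),interpolation=cv2.INTER_CUBIC),cv2.resize(s[150:250,260:360],(400,400),interpolation=cv2.INTER_CUBIC)]))
E
```

```text
(no output)
```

View pics/v6.png

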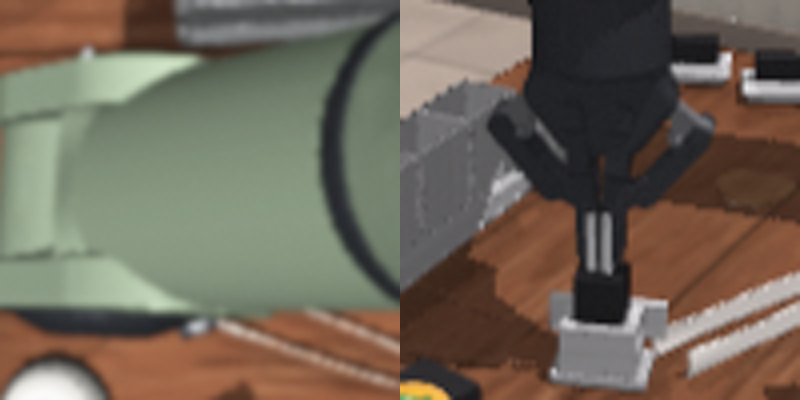

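The fingers closed behind the gate without holding it. I'll retreat and refit.

```bash
python3 - <<'E'
from hw import *
im=clear("t7",["gate","lid1","lid2"]); print(est()["gate"])
d=cv2.absdiff(cv2.imread("pics/t5.png"),im).max(2); d[:, 380:]=0; ys,xs=np.where(d>40); print(len(xs), xs.min() if len(xs) else 0,xs.max() if len(xs) else 0,ys.min() if len(xs) else 0,ys.max() if len(xs) else 0)
s=grab_frame("scene")
C=Cam("scene");g=est()["gate"]
cv2.imwrite("pics/t7b.png",cv2.resize(im[180:240,250:350],(800,480),interpolation=cv2.INTER_CUBIC))
for z in(0,39,70): print(C.proj([[g[0],g[1],z]]))
cv2.imwrite("pics/s7.png",s)
E
```

```text
gate [ 0. -0.] -0.0 46.0
lid1 [-0.1 -0. ] -0.0 14.0
lid2 [-0.  0.] 0.1 19.7
[348.9607418747891, 319.9527809220014, 1.924855135632711]
72 363 378 289 374
[[310.75132442 243.02810098]]
[[310.67136985 228.80011773]]
[[310.60637033 217.09904372]]
```

View pics/t7b.png

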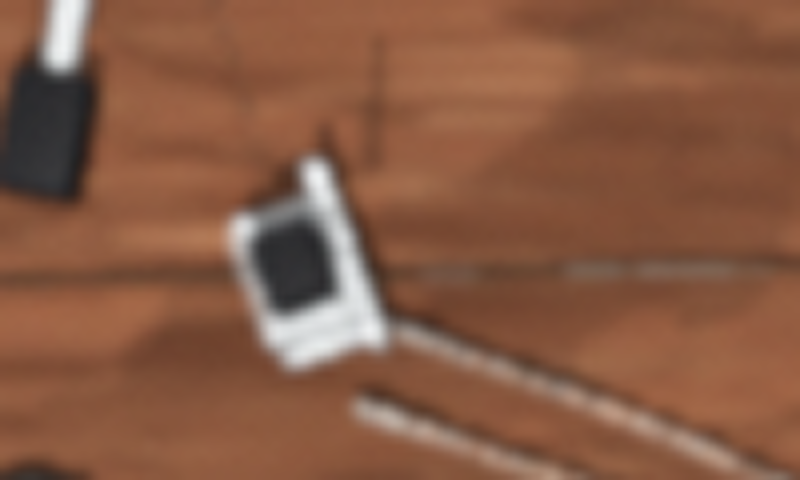

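```bash
python3 - <<'E'
from hw import *
p=est()["gate"]; g=[]
def snap(): g.append(cv2.resize(grab_frame("scene")[165:265,280:345],(260,400),interpolation=cv2.INTER_CUBIC))
grip(70); move_to([p[0],p[1],120],q(p[2]-np.pi/2)); o=get_obs(); Rm=Rt.from_quat(o["tool_rot"]).as_matrix(); print(np.round(Rm,2).tolist())
move_straight([p[0],p[1],40],100,force_limit=8); st("down"); snap()
for w in(45,32,24): grip(w,30); st(str(w)); 
snap()
cv2.imwrite("pics/v8.png",np.hstack(g))
E
```

```text
[[-0.35, 0.94, 0.0], [0.94, 0.35, -0.0], [-0.0, 0.0, -1.0]]
down t63.7 pos [349.2 320.2  40.4] F [-0.2 -0.2  1.2] w70.1 gf0.0
45 t64.1 pos [349.  320.   40.1] F [ 0.8 -0.6 -0.6] w44.8 gf0.0
32 t64.4 pos [348.9 320.   40. ] F [ 0.2 -0.4 -0.1] w31.7 gf0.0
24 t64.6 pos [349.1 320.1  40.1] F [0.2 0.2 3.5] w23.9 gf1.9
```

View pics/v8.png

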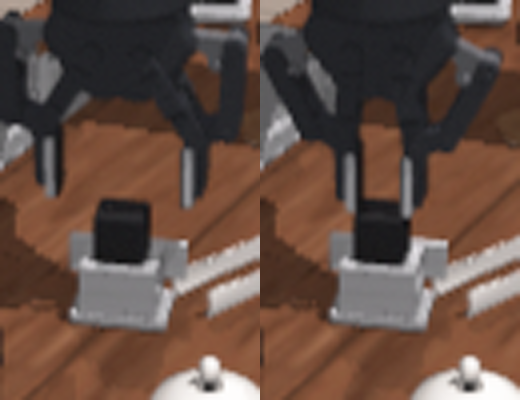

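```bash
python3 - <<'E'
from hw import *
p=get_obs()["position"].copy(); grip(70); p[2]=130; move_straight(p,200)
move_straight([430,200,80],250); grip(0); dwell(.2); print(move_straight([430,200,2],60,force_limit=6)); st("touch")
p=get_obs()["position"].copy(); p[2]=110; move_straight(p,200); 
# vision of the tip: diff between two lateral poses
a=grab_frame("scene").astype(int); C=Cam("scene"); o=get_obs(); print("proj tip",C.proj([o["position"]]))
move_straight([430,140,110],200); b=grab_frame("scene").astype(int)
m=(np.abs(a-b).max(2)>25)&(a.max(2)<70); 
u,v=C.proj([o["position"]])[0].astype(int)
for r in range(v-24,v+24,2): print(r,"".join("#" if m[r,c] else "." for c in range(u-30,u+30)))
E
```

```text
False
touch t68.9 pos [430.2 200.1   2.3] F [-0.3  0.1 -0.7] w0.1 gf0.0
proj tip [[306.91686891 175.92102565]]
151 .........................###.########.......................
153 .........................##......####.......................
155 .........................##......####.......................
157 .........................##..#...####.......................
159 .........................##..#...###........................
161 .........................##......##.........................
163 .................................#..........................
165 ............................................................
167 ............................................................
169 ............................................................
171 ............................................................
173 ............................................................
175 ............................................................
177 ............................................................
179 ............................................................
181 ............................................................
183 ............................................................
185 ............................................................
187 ............................................................
189 ............................................................
191 ............................................................
193 ............................................................
195 ............................................................
197 ............................................................
```

```bash
python3 - <<'E'
from hw import *
move_straight([430,140,10],150); dwell(.2); print(move_straight([430,140,-50],50,force_limit=6)); st("touch")
p=get_obs()["position"].copy(); p[2]=110; move_straight(p,200)
E
```

```text
True
touch t71.9 pos [429.9 140.  -29.9] F [-1.4 -1.9 13.4] w-0.0 gf6.6
```

The shut fingers touch the table at reported z of about -29, so the true tips sit about 29 mm above the reported TCP. I'll correct for that and grasp the gate lower.

```bash
python3 - <<'E'
from hw import *
p=est()["gate"]; pick(p[0],p[1],p[2]-np.pi/2,11,opening=70,width=(24,36),up=130)
a=ra(); P=RW(-26,0,130); move_straight(P,200,q(a-np.pi/2)); P[2]=35; move_straight(P,200); dwell(.2); st("hold")
P[2]=11; h=move_straight(P,40,force_limit=8); st("down %s"%h)
push(-11.5,start=-26,z=0,lim=14)
E
```

```text
grip t75.4 pos [349.4 320.1  11.8] F [-0.7 -2.6 13.6] w29.0 gf59.0
hold t78.7 pos [553.7  64.1  36.2] F [-0.2  0.3 -1.7] w29.2 gf59.3
down True t79.2 pos [552.8  64.1  15. ] F [1.4 0.  0.5] w29.2 gf61.4
fast False t83.5 pos [ 5.534e+02  5.310e+01 -1.000e-01] F [-0.9  0.1  0.8] w-0.4 gf0.0
slow True t84.8 pos [ 5.521e+02  7.870e+01 -3.000e-01] F [ 1.  -2.  -0.1] w0.0 gf1.2
rail xy [-11.368105     0.26499886]
```

```bash
python3 - <<'E'
from hw import *
p=get_obs()["position"].copy(); r=rel(p); move_straight(RW(r[0]-15,0,0),200)
save(pin=[404.8,414,np.deg2rad(-11)])
im=clear("t9",["pin","lid1","lid2"]); k=steel(im);C=Cam("top")
g=est()["pin"];roi=(242,155,272,212)
rr=render(C,PIN,*g,15,roi);t=k[roi[1]:roi[3],roi[0]:roi[2]]
for a,b in zip(rr[::2],t[::2]): print("".join("%d"%min(9,x*9.9) for x in a)," ","".join("%d"%min(9,x*9.9) for x in b))
s=grab_frame("scene"); cv2.imwrite("pics/s9.png",s)
E
```

```text
pin [ 0.8 -2.8] 2.5 121.6
lid1 [ 0.1 -0.1] 0.0 13.8
lid2 [ 0.1 -0. ] -0.0 20.1
000000000000000000000000000000   000000000000000000000000000000
000000000000000000000000000000   000000000000000000000000000000
000000000000000000110000000000   000000000000000000000000000000
000000000000000006999910000000   000000000000000000045100000000
000000000000000069999940000000   000000000000000005999930000000
000000000000000099999960000000   000000000000000019999950000000
000000000000000399999930000000   000000000000000059999910000000
000000000000000699999900000000   000000000000000099999900000000
000000000000000999999700000000   000000000000000399999500000000
000000000000002999999400000000   000000000000000699999000000000
000000000000005999999100000000   000000000000000999998000000000
000000000000008999998000000000   000000000000004999994000000000
000000000000019999995000000000   000000000000009999990000000000
000000000000049999992000000000   000000000000039999970000000000
000000000000079999990000000000   000000000000069999910000000000
000000000343299999960000000000   000000000000299999800000000000
000000003999999999999300000000   000000000000899999700000000000
000000006999999999999970000000   000000000089999999600000000000
000000009999999999999950000000   000000000399999999930000000000
000000029999999999999920000000   000000000999999999910000000000
000000059999999999999900000000   000000003999999999900000000000
000000089999999999999600000000   000000006999999999400000000000
000000199999999999999300000000   000000029999999999000000000000
000000499999999999999000000000   000000069999999999000000000000
000000027999999999997000000000   000000001579999992000000000000
000000000000000012440000000000   000000000000000000000000000000
000000000000000000000000000000   000000000000000000000000000000
000000000000000000000000000000   000000000000000000000000000000
000000000000000000000000000000   000000000000000000000000000000
```

```bash
cat >> vis.py <<'E'
PIN=[bx(-20.8,20.8,-12.8,12.8,-13,15),np.r_[bx(21,92,-5.5,5.5,-4,4),bx(92,101.5,-2,2,-2,2)]]
E
python3 - <<'E'
from hw import *
C=Cam("top");im=cv2.imread("pics/t9.png")
for g in([404.8,414,-.19],[406,410,-.15]): p,f,_=fit(C,im,PIN,g,15); print(np.round(p[:2],2),np.degrees(p[2]).round(2),f)
save(pin=p)
E
```

```text
[404.42 413.48] -10.5 64.86689701713763
[404.5  413.29] -10.43 64.95709309556901
```

```bash
cat >> hw.py <<'E'
def qr(cl):
    y=np.array([np.cos(cl),np.sin(cl),0]);z=np.array([0,0,-1.]);return Rt.from_matrix(np.c_[np.cross(y,z),y,z]).as_quat()
E
python3 - <<'E'
from hw import *
p=est()["pin"]; cl=p[2]+np.pi/2
p_now=get_obs()["position"].copy(); move_straight([p_now[0],p_now[1],170],250); grip(70); move_to([p[0],p[1],110],qr(cl)); move_straight([p[0],p[1],-24],120,force_limit=10); st("at")
grip(0,100); o=st("grip"); assert 25<o["grip_width"]<35
P=o["position"].copy(); z0=P[2]; P[2]=100; move_straight(P,150); st("up")
a=ra(); Q=RW(20,152,100); move_straight(Q,150,qr(a)); Q[2]=z0+15; move_straight(Q,100); dwell(.3); o=st("pre")
json.dump(dict(z0=float(z0)),open("pin.json","w"))
j=get_obs()["joint_positions"];print(np.round(j,2))
im=grab_frame("top");cv2.imwrite("pics/t10.png",im);cv2.imwrite("pics/s10.png",grab_frame("scene"))
E
```

```text
at t90.5 pos [404.8 413.6 -23.3] F [ 0.2 -0.1 -0.1] w70.2 gf0.0
grip t90.9 pos [404.7 413.4 -23.4] F [-0.4 -2.1  9.8] w28.0 gf99.6
up t91.9 pos [404.5 412.9  99.1] F [ 0.4 -0.2 -0.8] w28.2 gf98.6
pre t95.7 pos [399.4 103.5  -8.2] F [ 0.6 -0.6 -0.7] w28.3 gf98.5
[ 0.31  0.79 -0.94  2.25  1.1   0.69  0.17]
```

```bash
python3 - <<'E'
from hw import *
z=json.load(open("pin.json"))["z0"]+15
for y in(135,125,115,105,95):
    h=move_straight(RW(20,y,z),40,force_limit=8); o=st(f"{y} {h}"); print(rel(o["position"]).round(1))
    if h: break
    dwell(.15); F=get_obs()["wrist_force"]; print("settled F",np.round(F,1),"M",np.round(get_obs()["torque"],2))
E
```

```text
135 False t96.3 pos [416.1 104.3  -8.4] F [-1.2  0.  -1.3] w28.5 gf98.5
[ 20.  135.1]
settled F [ 0.4  0.1 -1.3] M [-0.03 -0.   -0.03]
125 False t96.9 pos [426.3 104.8  -8.4] F [-0.2  0.3 -0.4] w28.1 gf98.5
[ 20.  124.9]
settled F [-0.8  0.1 -1. ] M [-0.06  0.03  0.04]
115 False t97.4 pos [436.3 105.2  -8.4] F [-0.5  0.5 -0.8] w28.1 gf98.5
[ 20.  114.9]
settled F [ 0.4  0.  -1.1] M [ 0.01  0.03 -0.  ]
105 False t98.0 pos [446.3 105.6  -8.4] F [-0.5 -0.4 -1.1] w28.1 gf98.5
[ 20.  104.9]
settled F [-0.8 -0.3 -0.2] M [-0.01 -0.03 -0.04]
95 False t98.5 pos [456.3 106.   -8.4] F [-0.8 -0.3 -1.1] w28.4 gf98.5
[20.  94.8]
settled F [-0.2  0.3 -1.1] M [0.   0.01 0.04]
```

```bash
python3 - <<'E'
from hw import *
z=json.load(open("pin.json"))["z0"]+15
for y in(80,70,63,54):
    h=move_straight(RW(20,y,z),40 if y>60 else 20,force_limit=10); o=st(f"{y} {h}"); print(rel(o["position"]).round(1))
    if h: break
    dwell(.15); o=get_obs(); print("settled F",np.round(o["wrist_force"],1),"M",np.round(o["torque"],2))
E
```

```text
80 False t99.2 pos [471.1 106.7  -8.4] F [-0.4  0.4 -2. ] w28.1 gf98.5
[20. 80.]
settled F [-0.2 -0.3 -1.1] M [ 0.03 -0.02 -0.01]
70 False t99.8 pos [481.3 107.2  -8.4] F [ 0.4 -0.8 -0.5] w28.1 gf98.5
[20.1 69.9]
settled F [-0.3 -0.5 -0.7] M [ 0.09 -0.   -0.05]
63 False t100.2 pos [488.4 107.5  -8.4] F [ 0.4 -0.1 -1.7] w28.3 gf98.5
[20.1 62.8]
settled F [ 0.1 -0.7 -1. ] M [-0.01  0.01 -0.03]
54 True t100.7 pos [492.7 107.4  -8.8] F [ 0.1  0.4 -1. ] w28.2 gf98.5
[19.8 58.5]
```

```bash
cat >> hw.py <<'E'
def lid(k,rx):
    p=est()[k]; x,y,c=p[:3]
    grip(62); move_to([x,y,90],q(c)); move_straight([x,y,-13],150,force_limit=10); grip(30,25); st("cx"); grip(62)
    move_straight([x,y,40],200); move_straight([x,y,40],200,q(c+np.pi/2)); grip(40); move_straight([x,y,-13],150,force_limit=10); grip(0,70); o=st("cy")
    assert 8<o["grip_width"]<16
    z=o["position"][2]; P=[x,y,130]; move_straight(P,200); o=get_obs(); assert o["grip_width"]>8
    P=RW(rx,0,130+z+13); move_straight(P,200,q(ra()-np.pi/2)); P[2]=z+80; move_straight(P,150); dwell(.3); st("over")
    P[2]=z+63; h=move_straight(P,25,force_limit=7); o=st(f"lowered {h}"); print("plug underside z",round(o["position"][2]-z,1),rel(o["position"]).round(2))
    json.dump(float(z),open("lidz.json","w"))
E
python3 - <<'E'
from hw import *
a=ra(); o=get_obs();P=o["position"].copy(); grip(60); P[2]=90; move_straight(P,200)
move_straight(RW(20,125,90),250); grip(0); move_straight(RW(20,125,-6),200); h=move_straight(RW(20,88,-6),25,force_limit=8); o=st(f"tap {h}"); print(rel(o["position"]).round(1))
move_straight(RW(20,120,-6),200); move_straight(RW(20,120,170),300)
move_to(RW(-150,0,200),q(a-np.pi/2))
im=clear("t11",["lid1","lid2"]); s=grab_frame("scene"); cv2.imwrite("pics/s11.png",s); st()
E
```

```text
tap True t104.6 pos [456.  105.9  -6.4] F [-2.1 -0.4  1.7] w0.1 gf0.9
[19.8 95.1]
lid1 [0. 0.] 0.1 13.9
lid2 [0. 0.] 0.0 20.1
 t107.1 pos [558.3 -59.8 200. ] F [0.4 0.1 1. ] w-0.3 gf0.0
```

```bash
python3 - <<'E'
from hw import *
lid("lid1",137)
E
```

```text
cx t109.5 pos [ 511.2 -107.7  -12. ] F [-1.7  0.3  8. ] w39.6 gf24.3
cy t113.1 pos [ 511.2 -107.7  -11.9] F [-2.5 -1.  11.4] w10.0 gf69.1
over t116.7 pos [546.4 227.   68.8] F [-0.2  0.2 -0.2] w10.3 gf68.3
lowered True t117.3 pos [546.  226.8  54.2] F [-2.5 -0.8 11.2] w10.2 gf69.8
plug underside z 66.1 [1.369e+02 8.000e-02]
```

```bash
python3 - <<'E'
from hw import *
grip(45); P=get_obs()["position"].copy(); P[2]=150; move_straight(P,200)
im=clear("t12",["lid2"])
lid("lid2",75)
E
```

```text
lid2 [0. 0.] 0.0 19.7
cx t121.9 pos [ 435.5 -107.4  -12.2] F [-1.5  1.5  8.7] w39.3 gf24.1
cy t125.6 pos [ 435.5 -107.4  -12. ] F [-1.8  1.3 12. ] w10.0 gf68.6
over t129.0 pos [549.1 165.   68.7] F [-0.4 -0.3 -1.1] w9.9 gf68.3
lowered True t129.5 pos [548.6 164.9  54. ] F [-1.3 -1.5 11. ] w10.5 gf69.9
plug underside z 66.0 [74.92  0.12]
```

```bash
python3 - <<'E'
from hw import *
a=ra(); grip(45); P=get_obs()["position"].copy(); P[2]=150; move_straight(P,200)
move_to(RW(20,125,90),qr(a)); grip(0); move_straight(RW(20,120,-6),200); move_straight(RW(20,101,-6),150); dwell(.3); h=move_straight(RW(20,85,-6),12,force_limit=14); o=st(f"tap {h}"); print(rel(o["position"]).round(1)); 
move_straight(RW(20,120,-6),200); move_straight(RW(20,120,170),300); move_to(RW(-170,0,220),q(a-np.pi/2))
im=grab_frame("top"); s=grab_frame("scene"); cv2.imwrite("pics/t13.png",im); cv2.imwrite("pics/s13.png",s); st()
cv2.imwrite("pics/v13.png",np.hstack([cv2.resize(im[115:190,270:390],None,fx=4,fy=4,interpolation=cv2.INTER_CUBIC),cv2.resize(s[140:215,230:310],None,fx=4,fy=4,interpolation=cv2.INTER_CUBIC)]))
E
```

```text
tap True t134.2 pos [456.  105.8  -6.5] F [-0.7 -0.9  0.8] w0.1 gf0.6
[19.7 95.1]
 t136.3 pos [558.5 -78.2 219.3] F [-0.1  1.5  0.1] w0.0 gf0.0
```

View pics/v13.png

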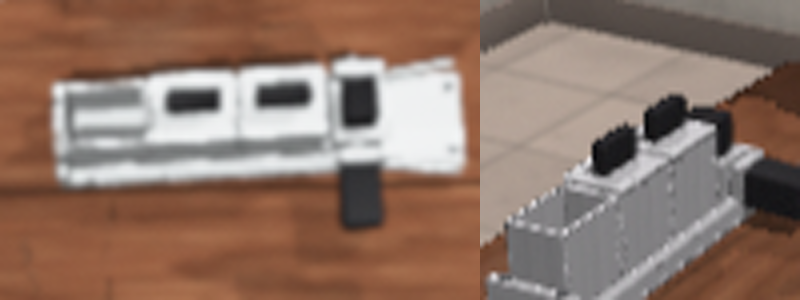

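The final picture shows both lids lying flat on the boxes nearest the gate. The gate is home and the pin head sits against the ear; a second push on it stopped at the same spot, 95.1 mm, under 14 N.

```bash
python3 -c "
from plant import *
print(sign_off())"
```

```text
the job is handed in; nothing more can be done
None
```

The job is handed in at about 136 s: three boxes closed up against the stop, gate home, pin seated, both lids fitted on the two boxes nearest the gate, and the pepper jar was not touched.

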